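# Return the L gauge to its foam case

### The arm

A 6-joint arm with a two-finger parallel gripper is mounted at the origin on a cart in front of the work surface, level with it; the furniture and walls round the work are solid. World frame = base frame: x ahead of the robot, y to its left, z up, the work surface at z = 0. Lengths are in m, angles in rad, forces in N, time in s.
With the tool pointing down it reaches from about 0.375 to 0.925 m from the base axis. Payload 5.7 kg.
Tool frame: the origin (TCP) lies midway between the tips of the shut fingers; the grasp point (between the pads) lies 19 mm behind it; z points along the fingers, y is the line along which they close (so a half turn about z gives the same grasp; the last joint's range is limited). The gripper opens to 88 mm and grips with 3 to 60 N. Pads are 20 mm wide; open, the fingers measure 115 mm over their backs; the gripper's body (75 mm by 178 mm) begins 61 mm behind the grasp point.
Start: joints at [-0.115, 0.359, 1.51, -0, 1.272, -0.115], TCP at [0.6, -0, 0.223] pointing down, gripper open.
Joint ranges: [-2.97, 2.97], [-1.01, 2.36], [0.21, 2.38], [-0.96, 4.11], [0.2, 2.71], [-2.98, 2.98]. Speed limits (rad/s): [2.39, 2.39, 3.14, 3.14, 3.14, 3.14].

### API

Orientations are given as a unit quaternion [x, y, z, w].
In Python, from bench import move_ptp, servo_line, goto_joints, move_gripper, sleep, inverse_kinematics, capture, PlanningError, close_job, spot_in, silhouettes, current_clock, current_joint_pos, current_qvel, current_joint_torque, current_position, current_orientation, current_force, current_torque, current_finger_gap, current_grip_force gives the robot as it stands. Calls block until the motion is done:
- move_ptp(position, orientation): joint-space move of the TCP to a pose.
- servo_line(position, orientation=None, rate=0.15, contact_N=None): straight line of the TCP; orientation=None keeps the orientation; rate is the mean speed in m/s. With contact_N (N) it stops when the force on the tool has changed by that much, and returns True; else False.
- goto_joints(angles): joint-space move.
- move_gripper(opening): finger opening in m; the grip force is fixed at half the most; returns when the fingers have stopped.
- sleep(seconds).
- inverse_kinematics(position, orientation): joint angles nearest the present ones, or None.
- capture(name): name is "scene" or "side" or "wrist"; returns a dict with "image" (420x560x3 uint8, blue, green, red), "range_z" (420x560 float32, m along the optical axis (not along the pixel's ray), 0 where there is no reading), "intrinsics" (3x3 intrinsics, pixels), "R" (3x3) and "t" (3): a world point X has camera coordinates R X + t. Camera axes: x right, y down, z forward; pixel columns grow to the right and rows downward; lengths in m; the calibration is good to about 2 mm. A picture is of the moment at which its call begins.
A pose or a line that the arm cannot do raises PlanningError and nothing moves.
- close_job(): hands the job in; it is judged then, once.
Trained networks look in the newest picture that a camera, given by its name, has taken for a name from the list of things; names that differ only in an ending like _2 or _b are one class to them, and where a whole thing is asked for, a point or a joint stands for the part that bears it (a point fixed in the world has none). Each returns a list of dicts, best first, with "conf" (0 to 1); they miss things now and then, are a little off and sometimes report something else, mostly with a low value. They report only what shows in the picture. A call takes as long as a camera call. They do not tell look-alikes from the thing itself.
- spot_in(camera, query): "xy" ([column, row] in pixels, amid what is visible of it).
- silhouettes(camera, query): "region" (420x560 bool, what is visible of it) and "xy" ([column, row] in pixels, amid what is visible of it).
Readings, each from a call of its own:
- current_clock(): time.
- current_joint_pos(): joint angles.
- current_qvel(): joint speeds.
- current_joint_torque(): joint torques, N m.
- current_position(): TCP position.
- current_orientation(): TCP orientation.
- current_force(): force on the tool from outside, world axes, zero at the start.
- current_torque(): the same for the moment, N m.
- current_finger_gap(): finger opening in m.
- current_grip_force(): force on a finger pad.
Only numpy, scipy, OpenCV 4.12 (cv2) and the standard library are available. Lean on these libraries where they do the work, as an engineer would, in place of code of your own. Each camera call takes 0.05 s, during which the arm holds its last target. There are 200 camera calls.

### The job

Take the blue L-shaped gauge off its sloping rest, lay it flat on the open bench, scale side up, and let go of it. Then take it up again by its bar, where the foam leaves room for fingers, and press it into its matching cutout in the foam case until its top is flush with the foam all over, and let go. Do not drop it, and leave the other things where they are.

Things in the scene. Friction and masses are not known exactly. Their poses are not given: they have to be found in the camera images.
- gauge: Blue aluminium L-shaped gauge, 18 mm thick, 0.1 kg. Origin on its underside; +z leaves the face with the white scale marks. Bar: x -21 to +41 mm, y -15 to +15 mm. Foot of the L: x +25 to +41 mm, y -15 to +37 mm. Lower edges chamfered 2 mm. Starts lying on the rest, tilted 40 degrees, +y up the slope, side y = -15 mm against the lip. Flat on the bench its origin is at z = 0.
- gauge_bar (a point): Mid-thickness of the gauge's bar above the gauge's origin, 9 mm up; axes as the gauge. The place to take it across the bar (30 mm, along y) when it lies flat and for the foam. On the rest the plate and lip block this grasp.
- gauge_mid (a point): Mid-thickness of the bar, half way between its two flat end faces (10 mm from gauge_bar along x, 31 mm to each end); axes as the gauge. On the rest both ends overhang by about 12 mm and are free to be pinched along x (62 mm).
- rest: Fixed white sloping rest on a grey base 90 x 70 x 6 mm, 65 mm high in all. Origin under it at bench level; its low front with an 18 mm lip looks along its own -x. The sloping plate is 38 mm wide (along y, centred) and rises at 40 degrees from 25 mm to 61 mm above the bench.
- case: Fixed black case filled with dark foam, foam top 40 mm above the bench, outside x -66 to +86 mm, y -104 to +62 mm of its origin, which is on the bench straight below point cut (same axes). It has the gauge's L-shaped cutout (yellow bottom) with a finger bay on each side of the bar, and along its -y side a slot holding a steel column.
- cut (a point): Where the gauge's origin is when fully seated, with the same axes; 18 mm below the foam's top, 22 mm above the bench. 1.6 mm clearance round the gauge. The yellow bed is stiff slow-recovery foam: it stops the gauge 8 mm proud of flush, gives way to a push of about 6 N down to a hard stop at flush, and stays down.
- bays (a point): Middle of the two finger bays at the foam's top, above point cut, same axes. The bays span x -19 to +19 mm and reach from the bar out to y = -45 and +45 mm, 24 mm deep. The ends of the gauge are closely enclosed by foam, with no room for fingers.
- column: Steel tube with a green middle and hexagonal ends, 128 x 22 x 12 mm, lying in the long slot of the foam case; leave it. Origin at the middle of its underside. A bystander.
- beaker: Glass beaker, 54 mm wide, 69 mm high, at the back. Origin at the middle of its underside. A bystander.
- bottle: Amber bottle with an orange cap, 87 mm wide, 136 mm high, at the back. Origin at the middle of its underside. A bystander.
- squeeze: White squeeze bottle with a blue cap and bent spout, 93 mm wide, 194 mm high, at the back. Origin at the middle of its underside. A bystander.
- spanner: Small flat double open-ended spanner, 124 x 35 x 4 mm, on the left, behind the middle. Origin at the middle of its underside. A bystander.
- pen: Black and white marker pen, 135 x 17 x 16 mm, lying behind the middle of the bench. Origin at the middle of its underside. A bystander.
Mind the look-alikes: they are no part of the job. There is more than one size of the gauge; the job needs the larger.

How it is judged:
On the way, in this order (a step that is already met when the one before it is completed fails the run):
1. the gauge is lifted clear of the rest between the fingers (height (world z) of gauge above 0.06 m and contact force between the fingers and gauge above 0.5 N), for 0.1 s.
2. the gauge lies flat on the bench, scale side up, let go (height (world z) of gauge below 0.004 m and angle between gauge's own z axis and vertical below 0.06 rad and contact force between the fingers and gauge below 0.05 N and linear speed of gauge below 0.02 m/s), for 0.2 s.
3. the gauge is taken up again (height (world z) of gauge above 0.03 m and contact force between the fingers and gauge above 0.5 N), for 0.1 s.
At the end, for the whole second after the job is handed in: The gauge lies in its cutout, scale side up, within 4 mm and 0.08 rad of its seat, not more than 2 mm proud of the foam and not tilted by more than 0.06 rad, at rest and let go (horizontal distance between gauge and cut below 0.004 m and z of gauge in the frame of cut between -0.003 and 0.002 m and angle between gauge's own z axis and vertical below 0.06 rad and angle between the x axis of gauge and the x axis of cut, either way round below 0.08 rad and linear speed of gauge below 0.01 m/s and contact force between the fingers and gauge below 0.05 N); the robot touches nothing.
It fails at once if the gauge is dropped (it falls free, faster than 0.45 m/s) (linear speed of gauge above 0.45 m/s and contact force between the fingers and gauge below 0.05 N).
It fails at once if another thing is moved by more than 30 mm (distance of any of column, beaker, bottle, squeeze, spanner, pen from where it was at the start of the episode above 0.03 m).
It also fails if it takes over 54 s, if anything falls off the work surface, if the arm or the gripper's body presses on something with over 40 N, if the wrist force passes 120 N, or if a joint passes its speed limit or range.

## Working session

There is one attempt and no reset: what is moved stays moved. The work goes in short steps, each a Python script; the robot and the scene stay as the last script left them, time stands still between calls to the robot, and variables do not carry over. Pictures are saved under pics/ and viewed, at most 10 in all, crops included, and the job is handed in when it is done.

```bash
mkdir -p pics
cat > h.py <<'E'
import numpy as np, cv2
from bench import *
from scipy.spatial.transform import Rotation as Rn
def cloud(c):
    K=c["intrinsics"];z=c["range_z"];v,u=np.mgrid[:z.shape[0],:z.shape[1]]
    P=np.stack([(u-K[0,2])/K[0,0]*z,(v-K[1,2])/K[1,1]*z,z],-1)
    return (P-c["t"])@c["R"]   # R^T (P-t)
def quat(zax,yax):
    zax=np.array(zax,float);zax/=np.linalg.norm(zax);yax=np.array(yax,float);yax-=zax*(yax@zax);yax/=np.linalg.norm(yax)
    return Rn.from_matrix(np.stack([np.cross(yax,zax),yax,zax],1)).as_quat()
E
python3 - <<'E'
from h import *
for n in ("scene","side"):
    c=capture(n); cv2.imwrite(f"pics/{n}0.png",c["image"]); P=cloud(c)
    print(n,"cam",-c["R"].T@c["t"])
    np.savez(f"{n}0.npz",img=c["image"],P=P)
    for q in ("gauge","rest","case","column"):
        for d in silhouettes(n,q):
            r=d["region"]&(np.abs(P).sum(-1)>0); print(q,round(d["conf"],2),np.round(d["xy"]),r.sum(),np.median(P[r],0).round(3))
print(current_clock())
E
```

```text
scene cam [ 0.16272272 -0.75530398  0.49565616]
gauge 0.91 [237. 290.] 351 [ 0.364 -0.189  0.012]
gauge 0.85 [297. 268.] 661 [ 0.461 -0.229  0.049]
rest 0.7 [300. 285.] 989 [ 0.468 -0.226  0.006]
rest 0.16 [292. 268.] 686 [ 0.462 -0.227  0.05 ]
case 0.65 [219. 196.] 2410 [0.467 0.149 0.035]
case 0.48 [294. 267.] 600 [ 0.462 -0.228  0.051]
side cam [-0.07222978  1.09235297  0.69027486]
gauge 0.55 [369. 221.] 102 [ 0.364 -0.18   0.011]
gauge 0.48 [344. 197.] 197 [ 0.462 -0.213  0.049]
rest 0.81 [339. 206.] 390 [ 0.486 -0.199  0.006]
case 0.92 [272. 269.] 3115 [0.466 0.228 0.035]
case 0.5 [344. 194.] 156 [ 0.461 -0.212  0.05 ]
column 0.73 [290. 267.] 120 [0.419 0.216 0.042]
0.5
```

```bash
python3 -c "
import cv2,numpy as np
a=cv2.imread('pics/scene0.png');b=cv2.imread('pics/side0.png')
cv2.imwrite('pics/both0.png',np.vstack([cv2.resize(a,(400,300)),cv2.resize(b,(400,300))]))"
```

```text
(no output)
```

View pics/scene0.png

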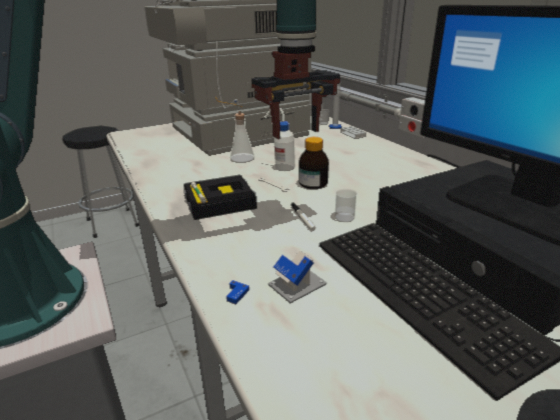

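View pics/side0.png

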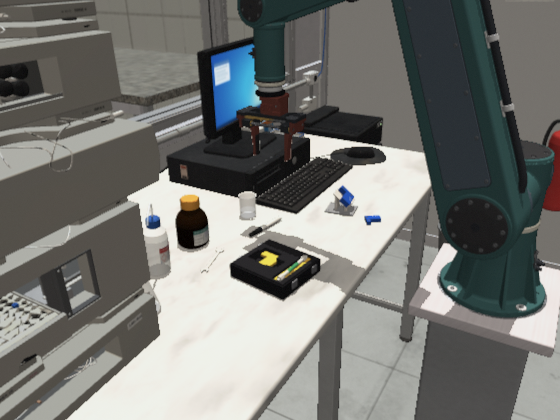

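The scene picture shows two blue L-shapes: the large one on the rest at (297,268), and a smaller look-alike flat on the bench at (237,290). I choose the one on the rest, as described. The case, with its yellow cutout and the column, is at (219,196). Next I take a close wrist look over the rest and the case.

Run:
```python
from h import *
def look(n,p):
    move_ptp(p,quat([0,0,-1],[0,1,0]))
    c=capture("wrist"); cv2.imwrite(f"pics/{n}.png",c["image"]); P=cloud(c)
    np.savez(f"{n}.npz",img=c["image"],P=P,K=c["intrinsics"],R=c["R"],t=c["t"])
    print(n,"cam",-c["R"].T@c["t"],"fwd",c["R"][2])
    for q in ("gauge","rest","case","column"):
        for d in silhouettes("wrist",q):
            r=d["region"]&(np.abs(P).sum(-1)>0); print(q,round(d["conf"],2),np.round(d["xy"]),r.sum(),np.median(P[r],0).round(3))
look("wcase",[0.45,0.19,0.3])
look("wrest",[0.45,-0.225,0.3])
a=cv2.imread('pics/wcase.png');b=cv2.imread('pics/wrest.png')
cv2.imwrite('pics/w0.png',np.vstack([cv2.resize(a,(400,300)),cv2.resize(b,(400,300))]))
print(current_clock(),current_joint_pos())
```

```text
wcase cam [0.37121166 0.19029893 0.46275227] fwd [ 2.85052415e-01 -8.07854367e-04 -9.58511590e-01]
gauge 0.86 [ 11. 116.] 361 [ 0.374 -0.167  0.013]
rest 0.64 [260. 378.] 2246 [0.73  0.172 0.09 ]
rest 0.61 [ 10. 194.] 1426 [ 0.485 -0.19   0.007]
rest 0.35 [279. 193.] 12709 [0.473 0.198 0.04 ]
case 0.67 [278. 194.] 12724 [0.473 0.198 0.04 ]
column 0.98 [285. 160.] 681 [0.421 0.204 0.044]
column 0.55 [278. 197.] 12797 [0.473 0.198 0.04 ]
wrest cam [ 0.37110835 -0.22392056  0.46281151] fwd [ 2.84762907e-01  5.81061298e-04 -9.58597804e-01]
gauge 0.74 [276. 188.] 1409 [ 0.463 -0.216  0.052]
gauge 0.69 [304. 113.] 682 [ 0.368 -0.185  0.014]
gauge 0.54 [284. 199.] 1555 [ 0.482 -0.207  0.008]
rest 0.84 [282. 201.] 1451 [ 0.484 -0.207  0.008]
rest 0.68 [280. 192.] 1394 [ 0.463 -0.217  0.052]
case 0.77 [534. 197.] 6005 [0.48  0.132 0.038]
3.6333 [-5.99533944e-01  1.51662356e-01  1.60206961e+00  1.22713139e-04
  1.38783296e+00 -2.17165755e+00]
```

View pics/w0.png

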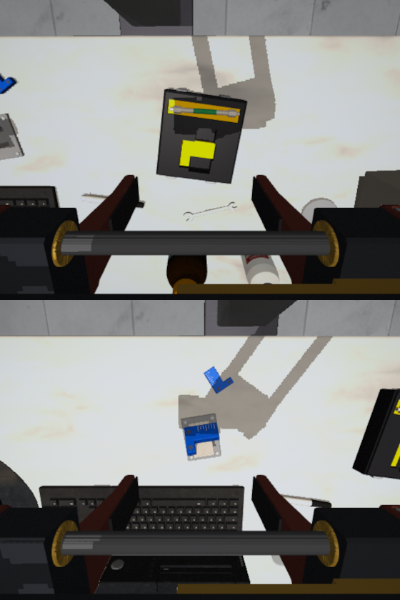

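The wrist pictures show the large gauge on the rest at about (202,435) in the stacked image and the small one at (217,380). The case cutout is at (197,150), with the column above it. Now the pose fits and the close crop.

Run:
```python
from h import *
d=np.load("wrest.npz");P=d["P"];img=d["img"];hsv=cv2.cvtColor(img,cv2.COLOR_BGR2HSV)
win=(P[...,0]>.40)&(P[...,0]<.55)&(P[...,1]>-.30)&(P[...,1]<-.15)
blue=(hsv[...,0]>95)&(hsv[...,0]<130)&(hsv[...,1]>120)&win&(P[...,2]>.02)
Q=P[blue];c=np.median(Q,0);
for _ in range(6):
    u,s,v=np.linalg.svd(Q-Q.mean(0),full_matrices=False);n=v[2]*np.sign(v[2,2]);r=(Q-Q.mean(0))@n
    k=np.abs(r)<max(.002,2*r.std()); 
    if k.all():break
    Q=Q[k]
print("gauge top",len(Q),"n",n,"tilt",np.degrees(np.arccos(n[2])),"c",Q.mean(0),"std",r.std())
h=n[:2]/np.linalg.norm(n[:2]); ey=np.array([-h[0]*n[2],-h[1]*n[2],np.hypot(*n[:2])]); ex=np.cross(ey,n)
print("ex",ex,"ey(up)",ey,"heading deg",np.degrees(np.arctan2(ey[1],ey[0])))
a=(Q-Q.mean(0))@ex;b=(Q-Q.mean(0))@ey
print("ext",np.percentile(a,[0,1,50,99,100]).round(4),np.percentile(b,[0,1,50,99,100]).round(4))
print(cv2.minAreaRect(np.stack([a,b],1).astype(np.float32)*1000))
H,xe,ye=np.histogram2d(b*1000,a*1000,bins=[np.arange(-40,41,4),np.arange(-48,49,4)])
for row,y in list(zip(H.astype(int),xe))[::-1]: print(int(y),row)
# base
base=win&(P[...,2]>.003)&(P[...,2]<.0095)
Bp=P[base][:,:2];print("base",len(Bp),cv2.minAreaRect((Bp*1000).astype(np.float32)))
crop=cv2.resize(img[150:250,220:340],None,fx=4,fy=4,interpolation=cv2.INTER_CUBIC)
d=np.load("wcase.npz");P=d["P"];img=d["img"];hsv=cv2.cvtColor(img,cv2.COLOR_BGR2HSV)
w=(P[...,0]>.36)&(P[...,0]<.58)&(P[...,1]>.08)&(P[...,1]<.32)
top=w&(np.abs(P[...,2]-.04)<.004)
T=P[top];print("case top",len(T),np.median(T[:,2]),cv2.minAreaRect((T[:,:2]*1000).astype(np.float32)))
yel=w&(hsv[...,0]>22)&(hsv[...,0]<35)&(hsv[...,1]>150)&(P[...,0]>.44)
Y=P[yel];print("yellow",len(Y),np.median(Y,0),cv2.minAreaRect((Y[:,:2]*1000).astype(np.float32)))
crop2=cv2.resize(img[115:265,210:360],(400,400),interpolation=cv2.INTER_CUBIC)
cv2.imwrite("pics/crops.png",np.hstack([cv2.resize(crop,(400,400*100//120)),crop2[:333]]) if 0 else np.hstack([cv2.copyMakeBorder(cv2.resize(crop,(400,333)),0,67,0,0,cv2.BORDER_CONSTANT),crop2]))
```

```text
gauge top 1085 n [-0.63167376 -0.10225719  0.76846062] tilt 39.78414561526662 c [ 0.46199961 -0.21534027  0.05268495] std 0.0007574431920867146
ex [ 1.59802549e-01 -9.87148998e-01 -1.38777878e-17] ey(up) [0.75858513 0.12280197 0.63989708] heading deg 9.195435674865115
ext [-0.0336 -0.0328  0.002   0.0268  0.0274] [-0.0206 -0.0198 -0.0009  0.0314  0.0321]
((-3.056224822998047, 5.591609954833984), (61.150726318359375, 52.31412887573242), 0.7469993233680725)
36 [0 0 0 0 0 0 0 0 0 0 0 0 0 0 0 0 0 0 0 0 0 0 0 0]
32 [0 0 0 0 0 0 0 0 0 0 0 0 0 0 0 0 0 1 0 0 0 0 0 0]
28 [ 0  0  0  0  0  0  0  0  0  0  0  0  0  0  0 10 10  9  9  0  0  0  0  0]
24 [0 0 0 0 0 0 0 0 0 0 0 0 0 0 1 9 8 7 7 0 0 0 0 0]
20 [0 0 0 0 0 0 0 0 0 0 0 0 0 0 0 9 3 0 7 0 0 0 0 0]
16 [0 0 0 0 0 0 0 0 0 0 0 0 0 0 1 8 7 8 7 0 0 0 0 0]
12 [0 0 0 0 0 0 0 0 0 0 0 0 0 0 2 9 9 8 7 0 0 0 0 0]
8 [ 0  0  0  3  7  7  8  6  6  5  7  7  6  5  9  9  9  8 10  0  0  0  0  0]
4 [ 0  0  0  2 10  9  7  8  8  9  7  8  7  9  6 10  8 10  5  0  0  0  0  0]
0 [0 0 0 4 7 7 8 9 8 7 9 8 8 9 9 7 8 7 7 0 0 0 0 0]
-4 [ 0  0  0  4  8  9 11  9 10  8  9  8  
[... 263 characters left out ...]
 6 7 7 7 7 6 7 8 7 6 7 6 0 0 0 0 0]
-24 [0 0 0 0 0 0 0 1 1 1 0 1 0 2 0 1 0 0 0 0 0 0 0 0]
-28 [0 0 0 0 0 0 0 0 0 0 0 0 0 0 0 0 0 0 0 0 0 0 0 0]
-32 [0 0 0 0 0 0 0 0 0 0 0 0 0 0 0 0 0 0 0 0 0 0 0 0]
-36 [0 0 0 0 0 0 0 0 0 0 0 0 0 0 0 0 0 0 0 0 0 0 0 0]
-40 [0 0 0 0 0 0 0 0 0 0 0 0 0 0 0 0 0 0 0 0 0 0 0 0]
base 961 ((469.8125305175781, -221.8253173828125), (143.3049774169922, 141.10101318359375), 85.3931655883789)
case top 9324 0.04080316024754802 ((477.2313232421875, 198.39413452148438), (151.86920166015625, 169.9799346923828), 82.0007095336914)
yellow 1272 [0.49825151 0.19120903 0.03091629] ((489.7801208496094, 215.14430236816406), (61.03839874267578, 133.94471740722656), 19.631153106689453)
```

View pics/crops.png

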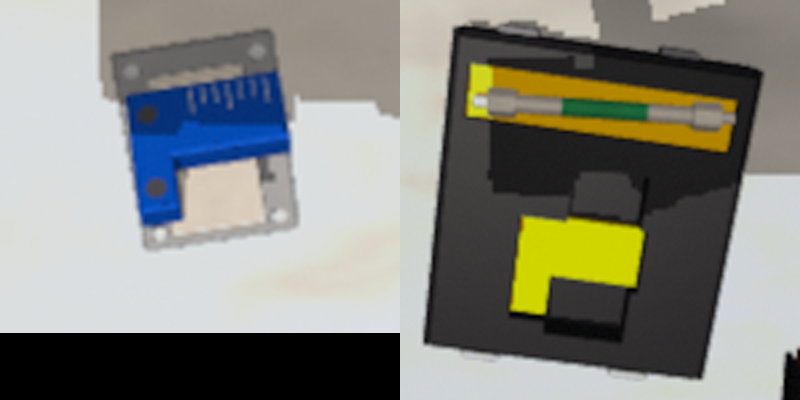

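The crops confirm the choice: a white scale on the upper face and the foot of the L running up-slope on the -y side. The cutout in the case has the same handedness. I pinch the ends shallowly, with the tips above the underside, so it can later be set down flat.

```bash
cat >> h.py <<'E'
ex0=np.array([.1598,-.98715,0]);n0=np.array([-.6362,-.1030,.7646]);n0/=np.linalg.norm(n0);ey0=np.cross(n0,ex0)
c0=np.array([.4620,-.21534,.05268]); mid0=c0-.0031*ex0-.0054*ey0-.009*n0
E
python3 - <<'E'
from h import *
print("mid",mid0)
L=.0065
for s in (-1,1):
    q=quat(-n0,s*ex0); tcp=mid0-L*n0; print(s,[inverse_kinematics(p,q) for p in (tcp+.09*n0,tcp,tcp+[0,0,.08])])
s=-1
q=quat(-n0,s*ex0)
try:
    move_gripper(.088); move_ptp(tcp+.09*n0,q)
except PlanningError as e: print(e); raise SystemExit
hit=servo_line(tcp,q,rate=.08,contact_N=6); print("hit",hit,current_position()-tcp)
c=capture("wrist");cv2.imwrite("pics/pre.png",c["image"])
print(current_clock(),current_force())
E
```

```text
mid [ 0.46315466 -0.21201262  0.04231824]
-1 [array([-1.22328306,  0.36353494,  2.33600606,  1.23813479,  0.73419127,
        2.24899389]), array([-1.04609328,  0.58269627,  2.32090378,  1.6418105 ,  0.64818708,
        1.94430677]), array([-1.04609328,  0.35025074,  2.26742232,  1.27465874,  0.68107388,
        2.40752468])]
1 [array([-1.22328306,  0.36353494,  2.33600606,  1.23813479,  0.73419127,
       -0.89259876]), array([-1.04609328,  0.58269627,  2.32090378,  1.6418105 ,  0.64818708,
       -1.19728589]), array([-1.04609328,  0.35025074,  2.26742232,  1.27465874,  0.68107388,
       -0.73406798])]
hit False [-1.05541250e-04 -3.37008165e-05  1.75501866e-04]
8.8417 [ 0.14514293  0.19771791 -0.2719739 ]
```

View pics/pre.png

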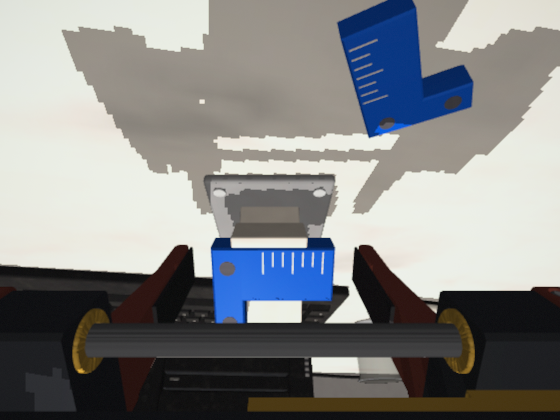

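The gauge at (272,270) lies centred between the open fingers at about 188 and 360, and the plate is clear. The look-alike at (400,60) is well away. Close, lift, turn level and set down.

```bash
cat >> h.py <<'E'
exc=np.array([-.1392,-.9903,0]);eyc=np.array([.9903,-.1392,0])
E
python3 - <<'E'
from h import *
move_gripper(0.0); print("gap",current_finger_gap(),"F",current_grip_force())
if current_finger_gap()<.055: raise SystemExit
p=np.array(current_position())
servo_line(p+[0,0,.09],rate=.1); sleep(.15); print("lift",current_finger_gap(),current_grip_force())
q=quat([0,0,-1],-exc)
move_ptp([.46,-.04,.10],q)
print("gap",current_finger_gap(),current_clock())
servo_line([.46,-.04,.014],q,rate=.1)
hit=servo_line([.46,-.04,.0015],q,rate=.02,contact_N=3)
print(hit,current_position(),current_force(),current_finger_gap(),current_clock())
c=capture("scene");i=c["image"]
c2=capture("wrist")
cv2.imwrite("pics/down.png",np.hstack([cv2.resize(i[230:300,180:280],(400,280),interpolation=2),cv2.resize(c2["image"],(400,280))]))
E
```

```text
gap 0.06172859319453506 F 30.00050514936447
lift 0.06161239488458804 29.99938040971756
gap 0.06154777937484579 14.0
True [ 0.46007081 -0.0400007   0.0033525 ] [-0.09255709 -0.366674    3.46535208] 0.061912742084973875 15.5417
```

View pics/down.png

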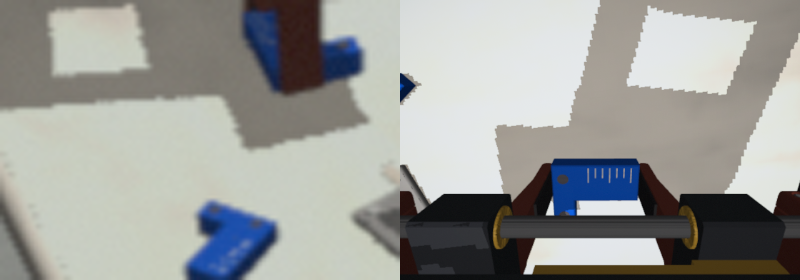

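The gauge sits flat between the fingers (left crop about (310,60), right crop about (595,185)), and contact came at the expected height. I release, then measure the gauge and the cutout from the same relative viewpoint so that the camera bias cancels.

```bash
cat >> h.py <<'E'
from scipy.optimize import minimize
def rect(x,y,x0,x1,y0,y1):
    dx=np.maximum(x0-x,x-x1);dy=np.maximum(y0-y,y-y1)
    return np.hypot(np.maximum(dx,0),np.maximum(dy,0))+np.minimum(np.maximum(dx,dy),0)
def sdf(x,y,g,bays):
    s=np.minimum(rect(x,y,-21-g,41+g,-15-g,15+g),rect(x,y,25-g,41+g,-15-g,37+g))
    return np.minimum(s,rect(x,y,-19,19,-45,45)) if bays else s
def fit(c,z0,guess,bays,rad=.065):
    """guess: origin x,y (m); returns origin x,y, angle of x axis, cost"""
    K,R,t=c["intrinsics"],c["R"],c["t"];P=cloud(c);v,u=np.mgrid[:420,:560]
    ray=np.stack([(u-K[0,2])/K[0,0],(v-K[1,2])/K[1,1],np.ones(u.shape)],-1)@R;C=-R.T@t
    X=C+ray*((z0-C[2])/ray[...,2])[...,None]
    a0=np.arctan2(exc[1],exc[0]);m=guess+.008*exc[:2]
    w=(np.hypot(X[...,0]-m[0],X[...,1]-m[1])<rad)&(c["range_z"]>0)
    near=w&(np.abs(P[...,2]-z0)<.004);zt=np.median(P[near][:,2]);
    lab=(P[...,2]<zt-.0035) if bays else (P[...,2]>zt-.0025)
    xy=X[w][:,:2]*1000;l=lab[w].astype(float)
    def cost(p):
        d=xy-p[:2];co,si=np.cos(p[2]),np.sin(p[2]);s=sdf(d@[co,si],d@[-si,co],1.6 if bays else 0,bays)
        return np.mean((l-1/(1+np.exp(np.clip(s/.6,-40,40))))**2)
    best=min((minimize(cost,[guess[0]*1000+i,guess[1]*1000+j,a0],method="Nelder-Mead",options=dict(initial_simplex=np.array([[guess[0]*1000+i,guess[1]*1000+j,a0]]*4)+np.array([[0,0,0],[4,0,0],[0,4,0],[0,0,.08]]))) for i in(-4,4) for j in(-4,4)),key=lambda r:r.fun)
    return best.x,best.fun,zt,len(l),l.mean()
E
python3 - <<'E'
from h import *
p=np.array(current_position())
move_gripper(.088); sleep(.3)
servo_line([p[0],p[1],.06],rate=.12)
o=p-.010*exc  # gauge origin along x (truth), bar centre line approx
qs=[quat([0,0,-1],s*eyc) for s in(1,-1)]
J=np.array(current_joint_pos())
js=[inverse_kinematics([.46,-.04,.2],q) for q in qs];d=[np.abs(j-J).max() if j is not None else 9 for j in js];s=[1,-1][int(np.argmin(d))];print("s",s,d)
q=quat([0,0,-1],s*eyc);tx=Rn.from_quat(q).as_matrix()[:,0]
out=[]
for nm,ob,z0,b in(("gauge",o[:2],.018,False),("cut",np.array([.4994,.2054]),.040,True)):
    v=np.r_[ob,0]+.008*exc+.028*tx;v[2]=.182+z0
    move_ptp(v,q);c=capture("wrist");cv2.imwrite(f"pics/v_{nm}.png",c["image"]);np.savez(f"v_{nm}.npz",**c)
    r=fit(c,z0,ob,b);out.append(r[0]);print(nm,r,"expected",ob,np.arctan2(exc[1],exc[0]))
np.save("fit.npy",np.array(out+[[p[0]*1000,p[1]*1000,s]]))
print(current_clock(),current_joint_pos())
cv2.imwrite("pics/v.png",np.hstack([cv2.resize(cv2.imread(f"pics/v_{n}.png"),(400,300)) for n in("gauge","cut")]))
E
```

```text
s 1 [np.float64(1.5707773407051437), 9]
gauge (array([460.76378529, -30.24576433,  -1.70727868]), np.float64(0.0037970909159255007), np.float64(0.018907521522997767), 10128, np.float64(0.1667654028436019)) expected [ 0.46142634 -0.03009593] -1.7104448594576946
cut (array([497.61183916, 204.70738563,  -1.71162721]), np.float64(0.03241886849091108), np.float64(0.040870791950565144), 10140, np.float64(0.37287968441814595)) expected [0.4994 0.2054] -1.7104448594576946
19.675 [ 2.94167117e-01  2.88169069e-01  1.62003737e+00 -7.11300935e-04
  1.23439304e+00  4.34913773e-01]
```

View pics/v.png

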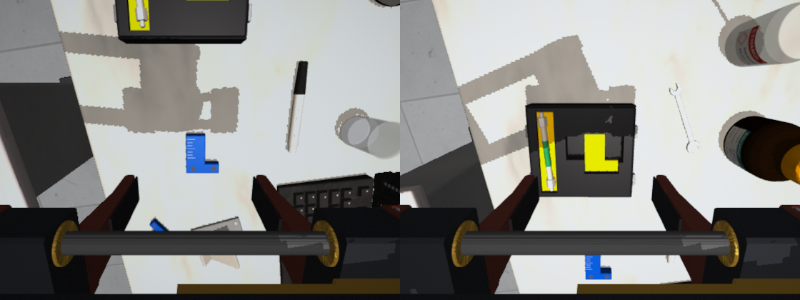

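The left view shows the gauge flat and let go at (202,153), scale up. The right view shows the cutout at (600,153) with the slot and column to its left. The gauge fit agrees to 0.3 mm. I refit the cutout with the slot region excluded.

Run:
```python
from h import *
c=dict(np.load("v_cut.npz"));K,R,t=c["intrinsics"],c["R"],c["t"];P=cloud(c);v,u=np.mgrid[:420,:560]
ray=np.stack([(u-K[0,2])/K[0,0],(v-K[1,2])/K[1,1],np.ones(u.shape)],-1)@R;C=-R.T@t
X=(C+ray*((.040-C[2])/ray[...,2])[...,None])*1000
for rad in (.053,):
    g=np.array([.498,.2050]);print(fit(c,.040,g,True,rad))
hsv=cv2.cvtColor(c["image"],cv2.COLOR_BGR2HSV)
p=fit(c,.040,g,True,.053)[0]
d=X[...,:2]-p[:2];co,si=np.cos(p[2]),np.sin(p[2]);x=d@[co,si];y=d@[-si,co]
yel=(hsv[...,0]>22)&(hsv[...,0]<35)&(hsv[...,1]>150)&(hsv[...,2]>80)
H=np.full((56,64),' ')
for a,b,z,yy in zip(x.ravel(),y.ravel(),P[...,2].ravel(),yel.ravel()):
    i,j=int((b+52)//2),int((a+40)//2)
    if 0<=i<56 and 0<=j<64:H[i,j]='Y' if yy else '#' if z>.0373 else '.' if z<.025 else 'o'
for i in range(55,-1,-1):print(f"{i*2-52:4d}",''.join(H[i]))
```

```text
(array([497.60951756, 204.70825615,  -1.71160288]), np.float64(0.021332707962685247), np.float64(0.04088557921992246), 6732, np.float64(0.5341651812240048))
  58 ##o###############################o#######o#####o###o##o####o#..
  56 ##############################################################..
  54 ##############################################################..
  52 ##############################################################..
  50 ##############################################################..
  48 ##############################################################..
  46 ##############################################################..
  44 ##############################################################..
  42 ###########oooooooooooo...ooooo###############################..
  40 ###########..................oo##############################o..
  38 ###########..................oo###############################..
  36 ###########..................oooooooooooo#####################..
  34 ###########..................YYYYYYYYYYoo####################o..
  32 ###########.................
[... 2276 characters left out ...]

 -34 ###########................oo#################################..
 -36 ###########................oo#################################..
 -38 ###########................oo#################################..
 -40 ###########................oo#################################..
 -42 ###########................oo#################################..
 -44 ###########................oo#################################..
 -46 ###########o#o####oooooooooo##################################..
 -48 ##############################################################..
 -50 #############################################################o..
 -52 ##############################################################..
```

Run:
```python
from h import *
g,cut,_=np.load("fit.npy");g=g.copy()
q=quat([0,0,-1],[-np.sin(g[2]),np.cos(g[2]),0]);G=np.r_[g[:2]/1000,0]-.00024*exc
# offline refit of cutout with free opening sizes
c=dict(np.load("v_cut.npz"));K,R,t=c["intrinsics"],c["R"],c["t"];P=cloud(c);v,u=np.mgrid[:420,:560]
ray=np.stack([(u-K[0,2])/K[0,0],(v-K[1,2])/K[1,1],np.ones(u.shape)],-1)@R;C=-R.T@t
X=(C+ray*((.0405-C[2])/ray[...,2])[...,None])*1000
w=np.hypot(X[...,0]-cut[0],X[...,1]-cut[1])<55;l=(P[...,2]<.0385)[w].astype(float);xy=X[w][:,:2]
def f(p):
    d=xy-p[:2];co,si=np.cos(p[2]),np.sin(p[2]);x=d@[co,si];y=d@[-si,co];gg=p[3]
    s=np.minimum(sdf(x,y,gg,False),rect(x,y,-p[4],p[4],-p[5],p[5]));return np.mean((l-1/(1+np.exp(np.clip(s/.4,-40,40))))**2)
S=np.array([*cut[:2],cut[2],1.6,19,45.]);r=minimize(f,S,method="Nelder-Mead",options=dict(maxiter=1500,initial_simplex=np.vstack([S,S+np.diag([2,2,.03,1,1,1])])))
print("cut free fit",r.x.round(3),r.fun)
# centre the gauge with a light close, reopen, look
move_ptp(G+[0,0,.06],q);servo_line(G+[0,0,.004],q,rate=.1);move_gripper(0.0);print("gap",current_finger_gap(),current_grip_force())
p=np.array(current_position());move_gripper(.06)
servo_line(p+[0,0,.05],rate=.15)
tx=Rn.from_quat(q).as_matrix()[:,0];vv=np.r_[G[:2],.200]+.008*exc+.028*tx
move_gripper(.088);move_ptp(vv,q);c=capture("wrist");g2,cost,zt,*_=fit(c,.018,G[:2],False)
e=g2[:2]/1000-p[:2];co,si=np.cos(g2[2]),np.sin(g2[2])
print("gauge2",g2,cost,"tcp",p,"offset in gauge axes mm",1000*np.array([e@[co,si],e@[-si,co]]),current_clock())
np.save("fit2.npy",np.array([*g2,*p,*r.x[:3]]))
```

```text
cut free fit [497.529 204.826  -1.708   1.509  18.602  44.724] 0.018258980926288342
gap 0.029711458226769044 29.991117417812347
gauge2 [460.24517597 -30.32994096  -1.70278414] 0.00445769101252891 tcp [ 0.46079933 -0.03002424  0.00398676] offset in gauge axes mm [ 0.37597065 -0.5091068 ] 24.9333
```

Run:
```python
from h import *
p=np.load("fit2.npy")[3:6];g,cut,_=np.load("fit.npy")
q=quat([0,0,-1],[-np.sin(g[2]),np.cos(g[2]),0])
move_ptp([p[0],p[1],.05],q);servo_line([p[0],p[1],.003],q,rate=.1);move_gripper(0.0)
print("gap",current_finger_gap(),current_grip_force())
servo_line([p[0],p[1],.10],rate=.12);sleep(.15)
a=-1.709;qc=quat([0,0,-1],[-np.sin(a),np.cos(a),0]);T=np.array([.49812,.2050])
move_ptp([*T,.10],qc);print("gap",current_finger_gap(),current_clock())
servo_line([*T,.050],qc,rate=.1)
hit=servo_line([*T,.0345],qc,rate=.025,contact_N=3);P=current_position();print("enter",hit,P,current_force())
if hit and P[2]>.037: raise SystemExit
hit=servo_line([*T,.0245],qc,rate=.02,contact_N=25);print("press",hit,current_position(),current_force(),current_torque(),current_finger_gap(),current_clock())
```

```text
gap 0.029468278531889488 29.993942719884217
gap 0.02955816559637147 29.1833
enter False [0.49812034 0.20504576 0.0344529 ] [ 0.06373815 -0.2452684   0.20864361]
press False [0.49851594 0.20509847 0.02488717] [-1.17141275  0.66513825  5.28459099] [-0.04334619  0.1680875  -0.0066631 ] 0.02993170028499594 31.25
```

It slid in without touching and the bed is giving way. Press on to the hard stop, release, back off and look.

Run:
```python
from h import *
q=current_orientation();P=np.array(current_position())
hit=servo_line([.49812,.2050,.0205],q,rate=.02,contact_N=18);print("press",hit,current_position(),current_force(),current_clock())
move_gripper(.048);sleep(.2)
P=np.array(current_position());servo_line([P[0],P[1],.10],rate=.12)
tx=Rn.from_quat(q).as_matrix()[:,0];v=np.array([.4981,.205,.222])+.008*exc+.028*tx
move_ptp(v,q);c=capture("wrist");Pc=cloud(c)
hsv=cv2.cvtColor(c["image"],cv2.COLOR_BGR2HSV)
d=Pc[...,:2]-[.4981,.205];x=d@exc[:2];y=d@eyc[:2]
s=sdf(x*1000,y*1000,0,False);near=np.hypot(x,y)<.075
foam=near&(s>4)&(np.abs(Pc[...,2]-.04)<.003)&(y>-.05);gm=near&(s<-2)
for nm,m in(("foam",foam),("gauge",gm)):
    A=np.c_[x[m],y[m],np.ones(m.sum())];k=np.linalg.lstsq(A,Pc[...,2][m],rcond=None)[0];print(nm,m.sum(),"z",np.median(Pc[...,2][m]),"slopes",k[:2])
print("foot",np.median(Pc[...,2][gm&(y>.02)]),"bar -x end",np.median(Pc[...,2][gm&(x<-.01)]))
cv2.imwrite("pics/final.png",cv2.resize(c["image"][120:320,160:400],(720,600),interpolation=cv2.INTER_CUBIC));print(current_clock())
```

```text
press True [0.49855377 0.20523107 0.02425808] [-0.96062241  0.8536912   5.05970179] 31.4583
foam 7232 z 0.04085725208288799 slopes [ 0.00308307 -0.00371433]
gauge 1320 z 0.040897280176037096 slopes [ 0.00080556 -0.00039087]
foot 0.04092170673917837 bar -x end 0.04083481274845047
33.5583
```

View pics/final.png

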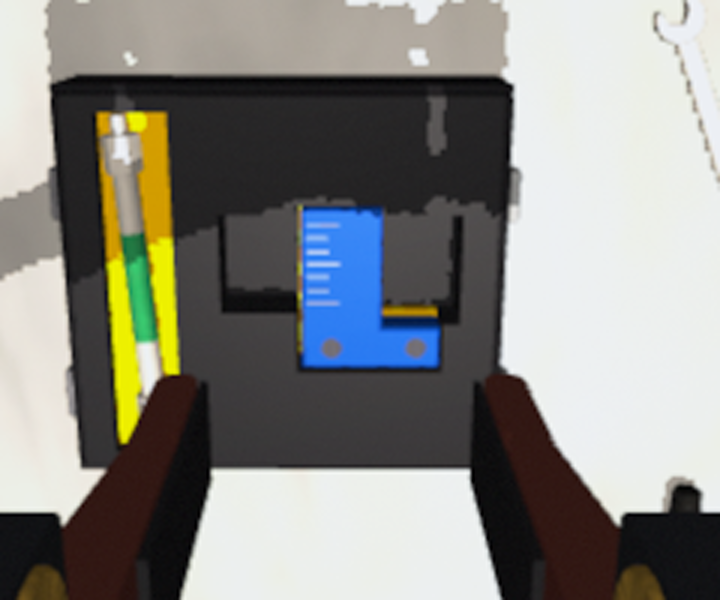

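The gauge sits in the cutout around (360,290), scale up. It is flush to within 0.1 mm and level, the column is in place, and the gripper is clear. Handing in.

```bash
python3 -c "
from bench import *
print(close_job())"
```

```text
the job is handed in; nothing more can be done
None
```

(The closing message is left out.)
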